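# Load the empty lane of the cheese clamp and crank it tight

### The job

Take the spare block of cheese from the small serving board and lay it in the empty lane of the three-lane slicing clamp, lengthwise like its two neighbours. Then turn the clamp's crank clockwise, as seen from above, until the jaw holds all three blocks flat in their lanes and each sprung pad is pushed about halfway in. Move the jaw only by its crank, do not lift the other two blocks out, and do not knock over or shove aside the other things on the table.

Things in the scene. Friction and masses are not known exactly. Their poses are not given: they have to be found in the camera images.
- vise: Slicing clamp, fixed; wooden base 300 x 162 x 14 mm. Origin: centre of underside; x from fixed jaw to crank, z up. Fixed jaw: wall to 56 mm above the table, face at x = -130 mm. Three lanes along x, floor at z = 14 mm, each 46 mm wide, at y = -50, 0, 50 mm, ribs between 4 mm wide, 5 mm high. Two hold a block, one is empty (it varies). The crank sits on a grey gearbox 68 mm high
- jaw: Moving wooden jaw, 156 mm wide, top 55 mm above the table. Its origin is the clamp's origin when fully open and moves to the clamp's -x as it closes, 6.5 mm per radian of crank (41 mm a turn). Its three steel pads, 36 mm wide, have their faces 5 mm to the -x side of this origin when not pushed in; at the start they are 109 to 125 mm from the fixed jaw. It stays where the crank is left.
- crank (a joint): crank angle, rad; grows as the crank turns clockwise seen from above, which closes the jaw. 0 is fully open, starts at 0 to 2.4, stop at 14. At 0 the crank arm points to the clamp's -x. Turning takes about 5 N at the knob.
- crank_axis (a point): point on the crank's vertical axis, 98 mm above the table (88 mm from the clamp's origin along its x). The knob circles it at 50 mm radius.
- knob_grip (a point): middle of the crank's upright white knob, 100 mm above the table: cylinder 20 mm in diameter, from 78 to 120 mm above the table, spinning freely on its pin, so that it can be held with a fixed hand while it circles. The crank's flat arm and hub lie below 79 mm.
- spare: block of hard cheese, 55 x 40 mm and 45 mm tall, about 110 g, stiff; origin: centre of its underside; x along its 55 mm length, z up. It lies on the serving board (a reddish slab, 150 x 220 x 12 mm), next to a paler cheese wedge.
- block_a: block of hard cheese, 55 x 40 mm and 45 mm tall, about 110 g, stiff; origin: centre of its underside; x along its 55 mm length, z up. Already in one of the lanes, near the fixed jaw.
- block_b: block of hard cheese, 55 x 40 mm and 45 mm tall, about 110 g, stiff; origin: centre of its underside; x along its 55 mm length, z up. Already in another lane, near the fixed jaw.
- lane0 (a point): point on the floor of the lane at y = -50 mm of the clamp, 57 mm from the fixed jaw: with the block's centre here a finger has over 24 mm at each end. The jaw later pushes the block up to the fixed jaw.
- lane1 (a point): point on the floor of the lane at y = 0 mm of the clamp, 57 mm from the fixed jaw: with the block's centre here a finger has over 24 mm at each end. The jaw later pushes the block up to the fixed jaw.
- lane2 (a point): point on the floor of the lane at y = 50 mm of the clamp, 57 mm from the fixed jaw: with the block's centre here a finger has over 24 mm at each end. The jaw later pushes the block up to the fixed jaw.
- pad0 (a joint): how far the sprung pad facing lane0 is pushed into the jaw, m: 0 free, 0.009 fully in (about halfway is 0.0045). Spring 1.2 N per mm.
- pad1 (a joint): how far the sprung pad facing lane1 is pushed into the jaw, m: 0 free, 0.009 fully in (about halfway is 0.0045). Spring 1.2 N per mm.
- pad2 (a joint): how far the sprung pad facing lane2 is pushed into the jaw, m: 0 free, 0.009 fully in (about halfway is 0.0045). Spring 1.2 N per mm.
- pepper_mill: bystander: steel pepper mill with a small crank on top, 62 mm wide, 145 mm tall; origin under its centre
- tumbler: bystander: empty drinking glass, 76 mm wide, 120 mm tall; origin under its centre
- jam_jar: bystander: jam jar, 68 mm wide, 90 mm tall; origin under its centre
- teacup: bystander: white cup with a handle, 84 mm wide, 65 mm tall; origin under its centre
- wedge: bystander: pale soft-rind cheese wedge, 72 x 60 mm, 40 mm tall, on the serving board beside the spare block; origin under its centre
Not all that is in view belongs to the job. What is shaped like the block_b but black or blue is not meant. Leave any pink look-alike of the spare alone.

How it is judged:
By the outcome, as a careful person would: the job done as asked, in the order asked, and still so for the second after the job is handed in, with the robot touching nothing.
It also fails if it takes over 69 s, if anything falls off the work surface, if the arm or the gripper's body presses on something with over 40 N, if the wrist force passes 120 N, or if a joint passes its speed limit or range.

### The arm

A 6-joint arm with a two-finger parallel gripper is mounted at the origin on the work surface. World frame = base frame: x ahead of the robot, y to its left, z up, the work surface at z = 0. Lengths are in m, angles in rad, forces in N, time in s.
With the tool pointing down it reaches from about 0.325 to 0.775 m from the base axis. Payload 5.5 kg.
Tool frame: the origin (TCP) lies midway between the tips of the shut fingers; the grasp point (between the pads) lies 19 mm behind it; z points along the fingers, y is the line along which they close (so a half turn about z gives the same grasp; the last joint's range is limited). The gripper opens to 88 mm and grips with 3 to 60 N. Pads are 20 mm wide; open, the fingers measure 115 mm over their backs; the gripper's body (75 mm by 178 mm) begins 61 mm behind the grasp point.
Start: joints at [-1.337, 0.091, 1.231, -0, 1.82, -0.057], TCP at [0.172, -0.575, 0.2] pointing down, gripper open.
Joint ranges: [-2.87, 2.87], [-0.86, 2.18], [0.17, 2.46], [-1.51, 4.65], [0.06, 2.69], [-2.65, 2.65]. Speed limits (rad/s): [2.57, 2.57, 3.01, 3.14, 3.14, 3.14].

### API

Orientations are given as a unit quaternion [x, y, z, w].
In Python, from station import ctrl gives the robot as it stands.
- The arm moves only by the shell command python3 -m creep 'ROWS' [FORCE]. ROWS is JSON, a list of rows, each a list of 7 numbers: the shift along the tool's x, y, z each as a share of 0.1 m, from -1 to 1, then the turn, a rotation vector about the tool's x, y, z each as a share of 90 degrees, from -1 to 1, then the opening, from 0 (shut) to 1 (fully open). A call has exactly 5 rows; each row is the pose to reach, as a shift and turn from the pose commanded when the call began, along the tool's axes at that moment; what a row does not reach only later rows make up. A row lasts 1/10 s, in which the tool goes at most 50 mm and 8.59 degrees, less where a joint would pass 70% of its speed; a pose out of reach is approached as far as the arm can. A call with a number of a shift or a turn outside -1 to 1 is refused whole. A call with a gripper value outside its range is refused whole. The fingers move at their own pace and stop on an object; FORCE is the grip in N (left out, the last holds). Time passes only in rows, so rows that repeat a pose let the fingers close, or fill a call up. It gives the time, the measured TCP pose, the force, the opening and the grip force at its end, in the units of the state.
- ctrl.get_state(): the state, without advancing time (a new reading comes with each control period).
- ctrl.grab_frame(name): name is "side" or "top" or "wrist"; returns a dict with "image" (400x640x3 uint8, blue, green, red), "depth" (400x640 float32, m along the optical axis (not along the pixel's ray), 0 where there is no reading), "mtx" (3x3 intrinsics, pixels), "cam_to_world" (4x4, takes a point from camera to world coordinates). Camera axes: x right, y down, z forward; pixel columns grow to the right and rows downward; lengths in m; the calibration is good to about 2 mm. A picture is of the moment at which its call begins.
- ctrl.finish_job(): hands the job in; it is judged then, once.
The state is a dict: "t": time; "qpos": joint angles; "dq": joint speeds; "tau": joint torques, N m; "tool_pos": TCP position; "eef_rot": TCP orientation; "contact_force": force on the tool from outside, world axes, zero at the start; "ft_torque": the same for the moment, N m; "opening": opening from 0.0 (shut) to 1.0 (fully open); "grasp_force": force on a finger pad.
Only numpy, scipy, OpenCV 4.12 (cv2) and the standard library are available. Lean on these libraries where they do the work, as an engineer would, in place of code of your own. Each camera call takes 0.05 s, during which the arm holds its last target. There are 200 camera calls.

## Working session

There is one attempt and no reset: what is moved stays moved. The work goes in short steps, Python scripts to look and compute and a shell command to move; the robot and the scene stay as the last step left them, time stands still between calls to the robot, and variables do not carry over. Pictures are saved under pics/ and viewed, at most 10 in all, crops included, and the job is handed in when it is done.

```bash
ls; mkdir -p pics
cat > h.py <<'E'
import numpy as np,cv2,pickle
from scipy.spatial.transform import Rotation as R
from station import ctrl
def cloud(f):
    d=f["depth"];v,u=np.indices(d.shape);K=f["mtx"]
    p=np.stack([(u-K[0,2])/K[0,0]*d,(v-K[1,2])/K[1,1]*d,d,np.ones_like(d)],-1)@np.asarray(f["cam_to_world"]).T
    p=p[...,:3];p[d<=0]=np.nan;return p
E
python3 - <<'E'
from h import *
for n in("top","side"):
    f=ctrl.grab_frame(n);pickle.dump(f,open(n+".pkl","wb"));cv2.imwrite(f"pics/{n}0.png",f["image"])
    print(f["mtx"],f["cam_to_world"],np.nanmean(f["depth"]>0))
s=ctrl.get_state();print(s)
E
```

```text
pics
[[435.14946034   0.         324.17197424]
 [  0.         435.14946034 203.55843423]
 [  0.           0.           1.        ]] [[-0.00511266 -0.99060055  0.13669093  0.44526262]
 [-0.99986855  0.00296085 -0.01594085  0.02467563]
 [ 0.0153863  -0.13675446 -0.99048548  1.30535679]
 [ 0.          0.          0.          1.        ]] 0.996015625
[[443.72852184   0.         325.57365854]
 [  0.         443.72852184 199.36972518]
 [  0.           0.           1.        ]] [[-0.88386166 -0.34855042  0.31193135  0.16004923]
 [-0.467366    0.63112539 -0.61907169  0.85231181]
 [ 0.0189099  -0.69295984 -0.72072815  1.08284267]
 [ 0.          0.          0.          1.        ]] 0.9959140625
{'t': 0.1, 'qpos': array([-1.33668896e+00,  9.17698466e-02,  1.23175836e+00,  1.63177067e-05,
        1.81978064e+00, -5.66913145e-02]), 'dq': array([-3.50764957e-05, -1.80865818e-03, -3.66093213e-03, -1.06654522e-03,
        3.84990828e-04, -5.38468508e-04]), 'tau': array([ 1.65782280e-03, -4.47858417e+01, -4.07568812e+01,  6.99102064e-02,
        2.83693336e-02, -9.70003794e-05]), 'tool_pos': array([ 0.17196998, -0.57451524,  0.1985322 ]), 'eef_rot': array([ 9.89447471e-01,  1.44889497e-01, -6.81422568e-05, -8.55421906e-04]), 'contact_force': array([-0.12420729, -0.45334214,  0.07216315]), 'ft_torque': array([-0.02442798, -0.01073527, -0.04297367]), 'grasp_force': 0.0, 'opening': 0.9992193117510098}
```

View pics/top0.png

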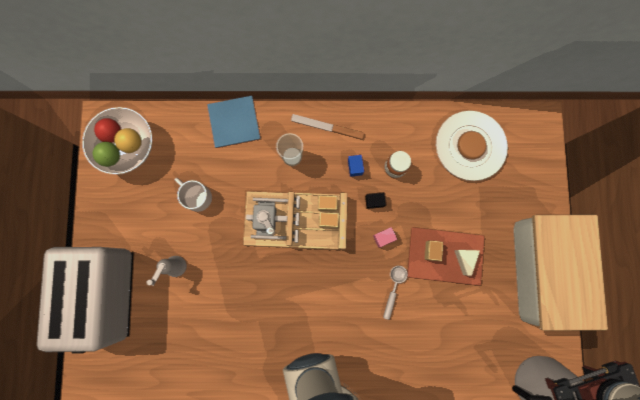

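View pics/side0.png

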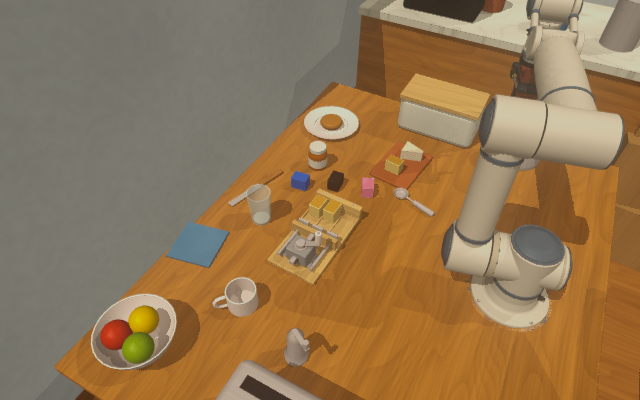

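Top view: the clamp spans px (245–347, 192–249), with the fixed jaw at right (345) and the crank at left (knob ~(268,230)). The blocks sit in the upper two lanes, so the near one (row ~237, lane2) is empty. The spare is on the board at (435,251), the wedge is at (468,262), and the pink, black and blue look-alikes are at (386,238), (375,200) and (356,165).

Run:
```python
from h import *
f=pickle.load(open("top.pkl","rb"));P=cloud(f);im=f["image"]
def rect(m,name):
    p=P[m];r=cv2.minAreaRect(p[:,:2].astype(np.float32));print(name,m.sum(),np.round(r[0],4),np.round(r[1],4),round(r[2],2),"z",np.round(np.nanmedian(p[:,2]),4))
    print(np.round(cv2.boxPoints(r),4).tolist())
def box(u0,u1,v0,v1,z0,z1):
    m=np.zeros(P.shape[:2],bool);m[v0:v1,u0:u1]=1
    return m&(P[...,2]>z0)&(P[...,2]<z1)
rect(box(420,450,235,270,.05,.065),"spare")
rect(box(450,490,235,285,.04,.062),"wedge")
rect(box(310,340,192,210,.054,.07),"blkA")
rect(box(310,340,211,230,.054,.07),"blkB")
rect(box(236,355,185,256,.006,.07),"vise")
rect(box(338,355,185,256,.048,.066),"fixedwall")
rect(box(280,304,185,256,.045,.066),"jaw")
rect(box(236,290,185,256,.1,.135),"knob")
rect(box(236,290,195,256,.06,.074),"gear")
rect(box(400,490,220,290,.007,.018),"board")
rect(box(370,400,225,250,.03,.06),"pink")
def show(u0,u1,v0,v1):
    c=im[v0:v1,u0:u1];return cv2.resize(c,None,fx=4,fy=4,interpolation=cv2.INTER_CUBIC)
cv2.imwrite("pics/c.png",np.vstack([show(240,360,185,255),show(380,500,215,290)]))
```

```text
spare 274 [ 0.4819 -0.3143] [0.0417 0.055 ] 83.48 z 0.057
[[0.4521999955177307, -0.3319000005722046], [0.5069000124931335, -0.33820000290870667], [0.5116000175476074, -0.29670000076293945], [0.4569000005722046, -0.2904999852180481]]
wedge 350 [ 0.4465 -0.4111] [0.0588 0.0713] 89.66 z 0.0516
[[0.4106999933719635, -0.44029998779296875], [0.48190000653266907, -0.4406999945640564], [0.4823000133037567, -0.38190001249313354], [0.41100001335144043, -0.3815000057220459]]
blkA 262 [ 0.6208 -0.0053] [0.0548 0.0407] 85.94 z 0.0598
[[0.5985000133514404, -0.031199999153614044], [0.6391000151634216, -0.0340999998152256], [0.6430000066757202, 0.020600000396370888], [0.602400004863739, 0.023399999365210533]]
blkB 266 [ 0.5716 -0.0087] [0.055  0.0398] 85.23 z 0.0599
[[0.5494999885559082, -0.03440000116825104], [0.5892000198364258, -0.03779999911785126], [0.5938000082969666, 0.017000000923871994], [0.554099977016449, 0.0203000009059906]]
vise 5364 [0.5792 0.0949] [0.3497 0.2047] 89.74 z 0.0185
[[0.47600001096725464, -0.0794999971985817], [0.6808000206947327, -0.0803999975323677], [0.6823999881744385,
[... 757 characters left out ...]
5]]
gear 400 [0.5641 0.1578] [0.1239 0.1019] 1.95 z 0.0669
[[0.5005000233650208, 0.20659999549388885], [0.5038999915122986, 0.10480000078678131], [0.6276999711990356, 0.10899999737739563], [0.6241999864578247, 0.21080000698566437]]
board 2915 [ 0.4654 -0.3489] [0.2551 0.1823] 85.35 z 0.0119
[[0.364300012588501, -0.46869999170303345], [0.5458999872207642, -0.48339998722076416], [0.5666000247001648, -0.22910000383853912], [0.38499999046325684, -0.2143000066280365]]
pink 267 [ 0.522 -0.174] [0.0399 0.056 ] 23.85 z 0.0457
[[0.49239999055862427, -0.15639999508857727], [0.5151000022888184, -0.20759999752044678], [0.5515999794006348, -0.1914999932050705], [0.5289000272750854, -0.14030000567436218]]
```

View pics/c.png

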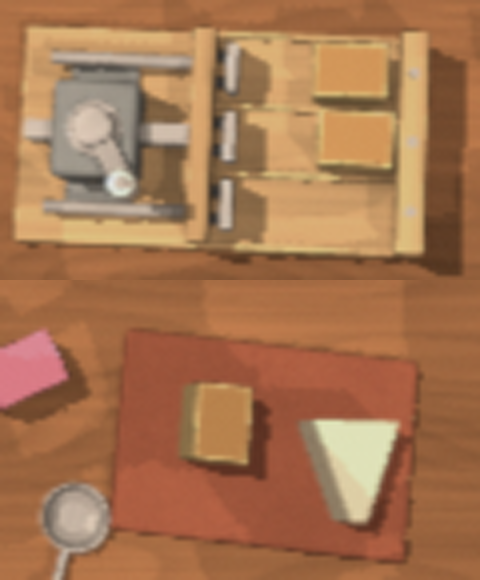

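```bash
cat >> h.py <<'E'
def plan(tgt,yaw,n,s=None):
    """n equal calls to TCP tgt with tool y at world yaw (deg); prints shift xyz (x0.1m) and turn (x90deg) per call"""
    s=s or ctrl.get_state();p=np.array(s["tool_pos"]);M=R.from_quat(s["eef_rot"]).as_matrix()
    c,si=np.cos(np.radians(yaw)),np.sin(np.radians(yaw))
    y=np.array([c,si,0]);z=np.array([0,0,-1.]);G=np.c_[np.cross(y,z),y,z]
    rv=R.from_matrix(M.T@G).as_rotvec();st=R.from_rotvec(rv/n).as_matrix();dp=(np.array(tgt)-p)/n
    for k in range(n):
        print(k,np.round(M.T@dp/.1,3),np.round(rv/n/(np.pi/2),3));M=M@st
    print("pos",np.round(p,4),"t",round(s["t"],2),"F",np.round(s["contact_force"],1),"open",round(s["opening"],3),"grip",round(s["grasp_force"],1))
E
python3 - <<'E'
from h import *
s=ctrl.get_state()
plan((.25,-.42,.2),-40,2,s)
s["tool_pos"]=[.25,-.42,.2];y=np.radians(-40)
a=(y+np.pi/2)/2; s["eef_rot"]=[np.cos(a),np.sin(a),0,0]
plan((.482,-.314,.18),-6.6,3,s)
E
```

```text
0 [ 0.595 -0.628 -0.006] [-0.001 -0.    -0.185]
1 [ 0.75  -0.431 -0.007] [-0.001 -0.    -0.185]
pos [ 0.172  -0.5745  0.1985] t 0.1 F [-0.1 -0.5  0.1] open 0.999 grip 0.0
0 [0.768 0.365 0.067] [ 0.     0.    -0.124]
1 [0.683 0.507 0.067] [ 0.     0.    -0.124]
2 [0.572 0.629 0.067] [ 0.     0.    -0.124]
pos [ 0.25 -0.42  0.2 ] t 0.1 F [-0.1 -0.5  0.1] open 0.999 grip 0.0
```

```bash
python3 -m creep '[[0.15,-0.15,0,0,0,-0.04,1],[0.3,-0.3,0,0,0,-0.08,1],[0.45,-0.45,0,0,0,-0.12,1],[0.55,-0.57,0,0,0,-0.16,1],[0.6,-0.63,0,0,0,-0.185,1]]' 10 | tail -3
python3 -m creep '[[0.15,-0.1,0,0,0,-0.04,1],[0.3,-0.2,0,0,0,-0.08,1],[0.45,-0.3,0,0,0,-0.12,1],[0.6,-0.38,0,0,0,-0.16,1],[0.75,-0.43,0,0,0,-0.185,1]]' >/dev/null
python3 -m creep '[[0.15,0.08,0,0,0,-0.03,1],[0.3,0.15,0,0,0,-0.05,1],[0.45,0.22,0,0,0,-0.08,1],[0.6,0.3,0.03,0,0,-0.1,1],[0.77,0.365,0.067,0,0,-0.124,1]]' >/dev/null
python3 -m creep '[[0.14,0.1,0,0,0,-0.03,1],[0.28,0.2,0,0,0,-0.05,1],[0.42,0.3,0,0,0,-0.08,1],[0.55,0.4,0.03,0,0,-0.1,1],[0.68,0.51,0.067,0,0,-0.124,1]]' >/dev/null
python3 -m creep '[[0.14,0.15,0,0,0,-0.03,1],[0.28,0.3,0,0,0,-0.06,1],[0.42,0.45,0,0,0,-0.09,1],[0.57,0.63,0.06,0,0,-0.124,1],[0.57,0.63,0.06,0,0,-0.124,1]]' | tail -3
python3 - <<'E'
from h import *
f=ctrl.grab_frame("wrist");cv2.imwrite("pics/w1.png",f["image"]);P=cloud(f);pickle.dump(f,open("w.pkl","wb"))
m=(P[...,2]>.05)&(P[...,2]<.064)&(np.abs(P[...,1]+.314)<.045)&(np.abs(P[...,0]-.482)<.06)
p=P[m];r=cv2.minAreaRect(p[:,:2].astype(np.float32));print(r,m.sum(),np.median(p[:,2]))
plan((.482,-.314,.1),-6.6,1)
E
```

```text
contact_force: [0.0, -0.7, 0.2]
opening: 1.003
grasp_force: 0.0
contact_force: [0.6, 0.2, -0.4]
opening: 0.997
grasp_force: 0.0
((0.47947007417678833, -0.31573909521102905), (0.03943713754415512, 0.05471784248948097), 83.75141143798828) 1889 0.05723798372957456
0 [-0.005 -0.014  0.786] [-0.001 -0.001  0.002]
pos [ 0.4836 -0.3137  0.1786] t 2.65 F [ 0.1 -0.8 -0.5] open 1.001 grip 0.0
```

View pics/w1.png

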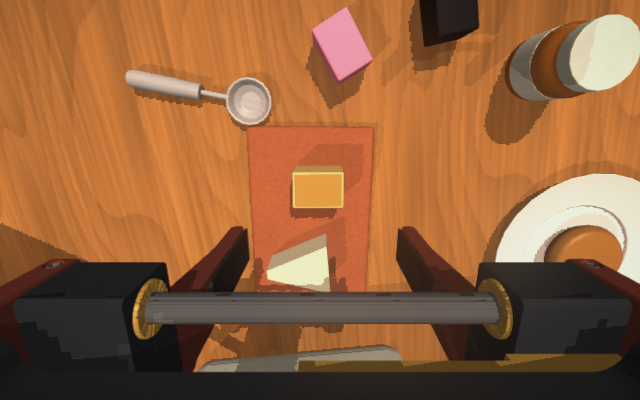

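Wrist view: the spare lies lengthwise between the fingers at (318,190), with the wedge clear at (300,262). The two cameras agree within 2 mm, so I'm using the mean and descending.

```bash
python3 -m creep '[[0,-0.03,0.2,0,0,0,1],[0.01,-0.03,0.4,0,0,0,1],[0.01,-0.03,0.6,0,0,0,1],[0.01,-0.03,0.8,0,0,0,1],[0.01,-0.03,0.8,0,0,0,1]]' >/dev/null
python3 -m creep '[[0,0,0.2,0,0,0,1],[0,0,0.4,0,0,0,1],[0,0,0.6,0,0,0,1],[0,0,0.76,0,0,0,1],[0,0,0.76,0,0,0,1]]'
python3 - <<'E'
from h import *
plan((.4805,-.315,.022),-6.3,1)
E
```

```text
t: 3.65
tool_pos: [0.4787, -0.3128, 0.0222]
eef_rot: [0.747, 0.665, -0.0, -0.002]
contact_force: [0.4, -0.8, -0.4]
opening: 0.997
grasp_force: 0.0
0 [-0.02   0.02   0.001] [-0.002 -0.001 -0.003]
pos [ 0.4787 -0.3128  0.0222] t 3.65 F [ 0.4 -0.8 -0.4] open 0.997 grip 0.0
```

```bash
python3 -m creep '[[-0.02,0.02,0,0,0,0,0.9],[-0.02,0.02,0,0,0,0,0.7],[-0.02,0.02,0,0,0,0,0.5],[-0.02,0.02,0,0,0,0,0.5],[-0.02,0.02,0,0,0,0,0.5]]' 20
python3 -m creep '[[0,0,0,0,0,0,0.4],[0,0,0,0,0,0,0.4],[0,0,0,0,0,0,0.4],[0,0,0,0,0,0,0.4],[0,0,0,0,0,0,0.4]]' 20
python3 - <<'E'
from h import *
plan((.4805,-.315,.13),-6.3,1)
E
```

```text
t: 4.15
tool_pos: [0.4819, -0.3157, 0.0249]
eef_rot: [0.746, 0.665, -0.0, 0.0]
contact_force: [-1.1, 0.3, 1.1]
opening: 0.622
grasp_force: 20.0
t: 4.65
tool_pos: [0.4819, -0.3157, 0.0248]
eef_rot: [0.746, 0.665, 0.0, 0.0]
contact_force: [-1.1, 1.0, 5.3]
opening: 0.621
grasp_force: 20.0
0 [ 0.005 -0.014 -1.052] [ 0.     0.    -0.003]
pos [ 0.4819 -0.3157  0.0248] t 4.65 F [-1.1  1.   5.3] open 0.621 grip 20.0
```

```bash
python3 -m creep '[[0,0,-0.15,0,0,0,0.4],[0,0,-0.35,0,0,0,0.4],[0,0,-0.6,0,0,0,0.4],[0,0,-0.85,0,0,0,0.4],[0,0,-1,0,0,0,0.4]]'
python3 - <<'E'
from h import *
plan((.522,.0225,.14),-92.6,4)
E
```

```text
t: 5.15
tool_pos: [0.4824, -0.3158, 0.1268]
eef_rot: [0.746, 0.666, 0.0, 0.001]
contact_force: [0.4, 0.1, -0.5]
opening: 0.628
grasp_force: 20.0
0 [ 0.851  0.002 -0.034] [ 0.    -0.     0.239]
1 [ 0.793 -0.31  -0.034] [ 0.    -0.     0.239]
2 [ 0.624 -0.58  -0.034] [ 0.    -0.     0.239]
3 [ 0.368 -0.768 -0.034] [ 0.    -0.     0.239]
pos [ 0.4824 -0.3158  0.1268] t 5.15 F [ 0.4  0.1 -0.5] open 0.628 grip 20.0
```

```bash
python3 -m creep '[[0.1,0,0,0,0,0.03,0.4],[0.3,0,0,0,0,0.08,0.4],[0.5,0,0,0,0,0.14,0.4],[0.68,0,0,0,0,0.19,0.4],[0.85,0,-0.03,0,0,0.24,0.4]]'>/dev/null
python3 -m creep '[[0.16,-0.06,0,0,0,0.05,0.4],[0.32,-0.12,0,0,0,0.1,0.4],[0.48,-0.18,0,0,0,0.15,0.4],[0.64,-0.25,0,0,0,0.2,0.4],[0.79,-0.31,-0.03,0,0,0.24,0.4]]'>/dev/null
python3 -m creep '[[0.13,-0.12,0,0,0,0.05,0.4],[0.25,-0.24,0,0,0,0.1,0.4],[0.38,-0.36,0,0,0,0.15,0.4],[0.5,-0.47,0,0,0,0.2,0.4],[0.62,-0.58,-0.03,0,0,0.24,0.4]]'>/dev/null
python3 -m creep '[[0.1,-0.2,0,0,0,0.07,0.4],[0.2,-0.4,0,0,0,0.14,0.4],[0.29,-0.6,0,0,0,0.2,0.4],[0.35,-0.72,0,0,0,0.24,0.4],[0.37,-0.77,-0.03,0,0,0.24,0.4]]'>/dev/null
python3 -m creep '[[0,0,0,0,0,0,0.4],[0,0,0,0,0,0,0.4],[0,0,0,0,0,0,0.4],[0,0,0,0,0,0,0.4],[0,0,0,0,0,0,0.4]]'
python3 - <<'E'
from h import *
plan((.522,.0225,.14),-92.6,1)
f=ctrl.grab_frame("wrist");cv2.imwrite("pics/w2.png",f["image"]);P=cloud(f);pickle.dump(f,open("w.pkl","wb"))
for lo,hi in((.11,.2),):
  pass
x,y,z=P[...,0],P[...,1],P[...,2]
def rect(m,n):
    p=P[m];r=cv2.minAreaRect(p[:,:2].astype(np.float32));print(n,m.sum(),r,np.median(p[:,2]))
rect((z>.165)&(z<.182)&(np.abs(x-.522)<.04)&(abs(y-.0225)<.035),"held")
rect((z>.056)&(z<.063)&(np.abs(x-.5716)<.03)&(abs(y+.0087)<.035),"B")
rect((z>.056)&(z<.063)&(np.abs(x-.6208)<.03)&(abs(y+.0053)<.035),"A")
E
```

```text
t: 7.65
tool_pos: [0.5217, 0.0218, 0.1361]
eef_rot: [1.0, -0.026, -0.0, 0.0]
contact_force: [-0.5, 0.7, -1.6]
opening: 0.62
grasp_force: 20.0
0 [ 0.003 -0.007 -0.039] [ 0.     0.    -0.004]
pos [0.5217 0.0218 0.1361] t 7.65 F [-0.5  0.7 -1.6] open 0.62 grip 20.0
held 6991 ((0.521844208240509, 0.02295442670583725), (0.0696137323975563, 0.04041445627808571), 87.10346221923828) 0.1686106937405416
B 3055 ((0.5718506574630737, -0.01259131170809269), (0.05947636812925339, 0.06204308196902275), 0.0521116741001606) 0.059194894740757675
A 3354 ((0.619463324546814, -0.008105495944619179), (0.05470149219036102, 0.03997078910470009), 87.2894058227539) 0.05924695702123409
```

View pics/w2.png

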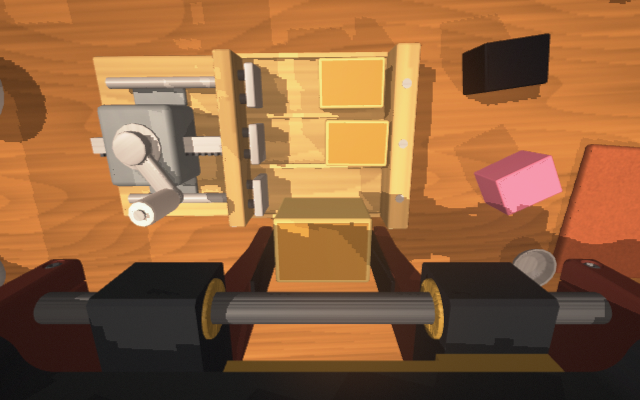

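Wrist view: the held block at (322,245) is over the near lane, parallel to the rib at row ~180. The neighbours are at (350,83) and (357,143), and the fixed jaw wall is at x≈405. Checking lateral alignment in the same camera frame.

Run:
```python
from h import *
f=pickle.load(open("w.pkl","rb"));P=cloud(f)
a=np.radians(87.4);vx=np.array([np.cos(a),np.sin(a)]);vy=np.array([-vx[1],vx[0]])
O=np.array([.5754,.0932]);Q=np.stack([(P[...,:2]-O)@vx,(P[...,:2]-O)@vy,P[...,2]],-1)
x,y,z=Q[...,0],Q[...,1],Q[...,2]
b=lambda m,n:print(n,m.sum(),"x",np.round(np.percentile(x[m],[1,50,99]),4),"y",np.round(np.percentile(y[m],[1,50,99]),4))
b((z>.05)&(z<.06)&(x<-.128)&(x>-.16)&(abs(y)<.1),"wall")
for x0 in(-.09,-.07,-.055,-.04):
  m=(z>.0165)&(z<.022)&(abs(x-x0)<.008)
  b(m&(y>-.045)&(y<-.01),"rib01");b(m&(y>.005)&(y<.045),"rib12")
b((z>.05)&(z<.06)&(x<.05)&(x>-.01)&(abs(y)<.1),"jaw")
b((z>.057)&(z<.063)&(x<-.06)&(x>-.128)&(y>-.025)&(y<.022),"B")
b((z>.165)&(z<.175)&(x<-.05)&(x>-.1)&(abs(y-.05)<.04),"held")
```

```text
wall 4555 x [-0.1548 -0.144  -0.129 ] y [-0.0779 -0.0074  0.0794]
rib01 72 x [-0.0978 -0.0895 -0.0821] y [-0.0286 -0.0238 -0.0219]
rib12 24 x [-0.0974 -0.0878 -0.0821] y [0.0272 0.0277 0.0287]
rib01 68 x [-0.0772 -0.0704 -0.0625] y [-0.0262 -0.0231 -0.016 ]
rib12 72 x [-0.077  -0.0698 -0.0626] y [0.0244 0.0264 0.0285]
rib01 64 x [-0.0625 -0.0551 -0.0478] y [-0.025  -0.0236 -0.0221]
rib12 70 x [-0.0627 -0.0554 -0.0473] y [0.0245 0.0263 0.0285]
rib01 75 x [-0.0479 -0.039  -0.0321] y [-0.0252 -0.0232 -0.0213]
rib12 63 x [-0.0473 -0.0401 -0.0325] y [0.0202 0.0263 0.0284]
jaw 3456 x [-0.0098  0.0067  0.0155] y [-0.0745 -0.0075  0.0769]
B 2668 x [-0.1275 -0.1026 -0.0777] y [-0.0188 -0.0001  0.0201]
held 5788 x [-0.0995 -0.075  -0.0505] y [0.0308 0.0486 0.0695]
```

```bash
python3 -m creep '[[-0.008,0,0.15,0,0,-0.003,0.4],[-0.008,0,0.35,0,0,-0.003,0.4],[-0.008,0,0.55,0,0,-0.003,0.4],[-0.008,0,0.72,0,0,-0.003,0.4],[-0.008,0,0.8,0,0,-0.003,0.4]]'
python3 -m creep '[[0,0,0.05,0,0,0,0.4],[0,0,0.1,0,0,0,0.4],[0,0,0.15,0,0,0,0.4],[0,0,0.2,0,0,0,0.4],[0,0,0.25,0,0,0,0.4]]'
python3 - <<'E'
from h import *
plan((.5212,.0218,.027),-92.6,1)
E
```

```text
t: 8.2
tool_pos: [0.5193, 0.0224, 0.0529]
eef_rot: [1.0, -0.023, -0.002, 0.0]
contact_force: [-0.5, 0.1, -2.2]
opening: 0.622
grasp_force: 20.0
t: 8.7
tool_pos: [0.5212, 0.0224, 0.0312]
eef_rot: [1.0, -0.023, 0.0, -0.0]
contact_force: [0.7, 0.7, -1.1]
opening: 0.627
grasp_force: 20.0
0 [0.    0.006 0.042] [-0.    -0.001 -0.001]
pos [0.5212 0.0224 0.0312] t 8.7 F [ 0.7  0.7 -1.1] open 0.627 grip 20.0
```

```bash
python3 -m creep '[[0,0,0.01,0,0,0,0.4],[0,0,0.02,0,0,0,0.4],[0,0,0.03,0,0,0,0.4],[0,0,0.04,0,0,0,0.4],[0,0,0.04,0,0,0,0.4]]'
python3 - <<'E'
from h import *
f=ctrl.grab_frame("top");P=cloud(f)
a=np.radians(87.4);vx=np.array([np.cos(a),np.sin(a)]);vy=np.array([-vx[1],vx[0]])
Q=(P[...,:2]-[.5754,.0932]);print(ctrl.get_state()["tool_pos"],ctrl.get_state()["contact_force"])
E
```

```text
t: 9.2
tool_pos: [0.5209, 0.0224, 0.0271]
eef_rot: [1.0, -0.023, 0.0, -0.0]
contact_force: [-0.7, 0.1, -0.4]
opening: 0.623
grasp_force: 20.0
[0.52092016 0.02236275 0.02718644] [ 0.16021743 -0.32225894 -1.13042595]
```

```bash
python3 -m creep '[[0,0,0.005,0,0,0,0.4],[0,0,0.01,0,0,0,0.4],[0,0,0.015,0,0,0,0.4],[0,0,0.015,0,0,0,0.4],[0,0,0.015,0,0,0,0.4]]'
python3 -m creep '[[0,0,0,0,0,0,0.65],[0,0,0,0,0,0,0.72],[0,0,0,0,0,0,0.78],[0,0,0,0,0,0,0.8],[0,0,0,0,0,0,0.8]]'
python3 -m creep '[[0,0,-0.1,0,0,0,0.8],[0,0,-0.3,0,0,0,0.8],[0,0,-0.5,0,0,0,0.8],[0,0,-0.7,0,0,0,0.8],[0,0,-0.9,0,0,0,0.8]]'
python3 -m creep '[[0,0,-0.2,0,0,0,0.8],[0,0,-0.4,0,0,0,0.8],[0,0,-0.5,0,0,0,0.8],[0,0,-0.5,0,0,0,0.8],[0,0,-0.5,0,0,0,0.8]]'
python3 - <<'E'
from h import *
f=ctrl.grab_frame("wrist");cv2.imwrite("pics/w3.png",f["image"]);P=cloud(f);pickle.dump(f,open("w.pkl","wb"))
a=np.radians(87.4);vx=np.array([np.cos(a),np.sin(a)]);vy=np.array([-vx[1],vx[0]])
O=np.array([.5754,.0932]);x=(P[...,:2]-O)@vx;y=(P[...,:2]-O)@vy;z=P[...,2]
for m in((z>.054)&(z<.07)&(x<-.035)&(x>-.12)&(abs(y-.05)<.03),(z>.1)&(z<.13)&(x>.02)&(x<.15)&(abs(y)<.06)):
    print(m.sum(),cv2.minAreaRect(P[m][:,:2].astype(np.float32)),np.median(z[m]),"vise",np.median(x[m]),np.median(y[m]))
E
```

```text
t: 9.75
tool_pos: [0.5211, 0.0224, 0.0268]
eef_rot: [1.0, -0.023, 0.0, 0.0]
contact_force: [-3.6, -0.3, 4.5]
opening: 0.622
grasp_force: 20.0
t: 10.25
tool_pos: [0.5209, 0.0224, 0.0255]
eef_rot: [1.0, -0.023, -0.0, 0.0]
contact_force: [-0.2, -0.3, -0.1]
opening: 0.799
grasp_force: 0.0
t: 10.75
tool_pos: [0.521, 0.0223, 0.1174]
eef_rot: [1.0, -0.023, 0.0, 0.0]
contact_force: [-0.7, -0.7, -0.1]
opening: 0.796
grasp_force: 0.0
t: 11.25
tool_pos: [0.5208, 0.0224, 0.1651]
eef_rot: [1.0, -0.023, -0.0, 0.0]
contact_force: [0.2, 0.2, -0.6]
opening: 0.799
grasp_force: 0.0
2057 ((0.5259710550308228, 0.012237992137670517), (0.07351656258106232, 0.049691811203956604), 87.49034881591797) 0.05928400722338356 vise -0.07332248938425012 0.050008199683862255
698 ((0.5338997840881348, 0.15048907697200775), (0.019272128120064735, 0.019428856670856476), 71.81602478027344) 0.11915446097504619 vise 0.05176489711341331 0.0421529231279289
```

View pics/w3.png

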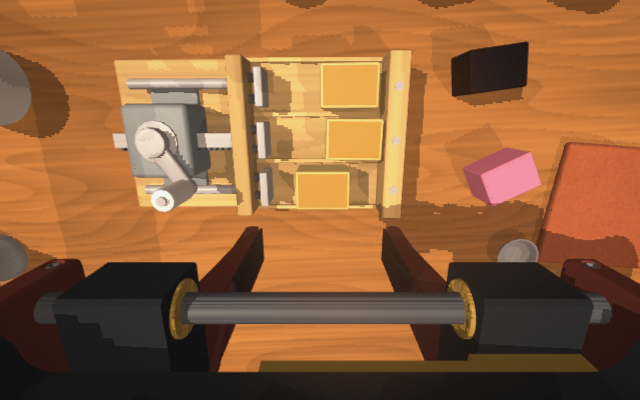

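Wrist view: all three blocks lie flat in their lanes (tops at z≈0.059; the spare is at (322,190)). Knob at (168,198). Next, the knob.

Run:
```python
from h import *
plan((.5347,.152,.165),-92.6,2)
```

```text
0 [ 0.04  -0.651 -0.002] [ 0.     0.001 -0.   ]
1 [ 0.041 -0.651 -0.002] [ 0.     0.001 -0.   ]
pos [0.5205 0.0224 0.1645] t 11.3 F [-1.1 -0.2 -1.2] open 0.802 grip 0.0
```

```bash
python3 -m creep '[[0.01,-0.1,0,0,0,0,0.8],[0.02,-0.2,0,0,0,0,0.8],[0.03,-0.35,0,0,0,0,0.8],[0.04,-0.5,0,0,0,0,0.8],[0.04,-0.65,0,0,0,0,0.8]]' >/dev/null
python3 -m creep '[[0.01,-0.15,0,0,0,0,0.8],[0.02,-0.3,0,0,0,0,0.8],[0.03,-0.5,0,0,0,0,0.8],[0.04,-0.65,0,0,0,0,0.8],[0.04,-0.65,0,0,0,0,0.8]]'
python3 - <<'E'
from h import *
plan((.5347,.152,.086),-92.6,1)
E
```

```text
t: 12.3
tool_pos: [0.5349, 0.1539, 0.1654]
eef_rot: [1.0, -0.022, -0.0, -0.0]
contact_force: [1.0, -0.5, 0.2]
opening: 0.801
grasp_force: 0.0
0 [-0.001  0.019  0.794] [-0.     0.     0.001]
pos [0.5349 0.1539 0.1654] t 12.3 F [ 1.  -0.5  0.2] open 0.801 grip 0.0
```

```bash
python3 -m creep '[[0,0.02,0.15,0,0,0,0.8],[0,0.02,0.3,0,0,0,0.8],[0,0.02,0.45,0,0,0,0.8],[0,0.02,0.6,0,0,0,0.8],[0,0.02,0.7,0,0,0,0.8]]'
python3 -m creep '[[0,0,0.05,0,0,0,0.8],[0,0,0.09,0,0,0,0.8],[0,0,0.09,0,0,0,0.5],[0,0,0.09,0,0,0,0.2],[0,0,0.09,0,0,0,0.1]]' 12
python3 -m creep '[[0,0,0,0,0,0,0.1],[0,0,0,0,0,0,0.1],[0,0,0,0,0,0,0.1],[0,0,0,0,0,0,0.1],[0,0,0,0,0,0,0.1]]' 12
```

```text
t: 12.8
tool_pos: [0.5341, 0.1492, 0.093]
eef_rot: [1.0, -0.024, -0.001, 0.0]
contact_force: [-0.1, 0.8, -0.5]
opening: 0.801
grasp_force: 0.0
t: 13.3
tool_pos: [0.5353, 0.1499, 0.0874]
eef_rot: [1.0, -0.023, 0.001, -0.0]
contact_force: [-0.4, 0.3, 0.2]
opening: 0.566
grasp_force: 0.0
t: 13.8
tool_pos: [0.535, 0.1507, 0.0868]
eef_rot: [1.0, -0.023, 0.0, -0.001]
contact_force: [0.7, 3.9, 0.5]
opening: 0.223
grasp_force: 12.0
```

```bash
cat >> h.py <<'E'
def arc(phi0,step,n=5,r=.05):
    M=R.from_quat(ctrl.get_state()["eef_rot"]).as_matrix()
    f=lambda p:r*np.array([np.cos(np.radians(p)),np.sin(np.radians(p)),0])
    return np.round([(M.T@(f(phi0-step*(k+1))-f(phi0)))[:2]/.1 for k in range(n)],3).tolist()
E
python3 - <<'E'
from h import *
print(arc(-147,12))
s=ctrl.get_state();print(s["tool_pos"],s["contact_force"])
E
```

```text
[[-0.052, -0.091], [-0.083, -0.19], [-0.094, -0.294], [-0.082, -0.398], [-0.049, -0.498]]
[0.53500658 0.15068941 0.08676062] [0.6595573  3.88727396 0.49387519]
```

```bash
python3 -m creep '[[-0.052,-0.091,0,0,0,0,0.1],[-0.083,-0.19,0,0,0,0,0.1],[-0.094,-0.294,0,0,0,0,0.1],[-0.082,-0.398,0,0,0,0,0.1],[-0.049,-0.498,0,0,0,0,0.1]]' 30
python3 - <<'E'
from h import *
for a in(-207,-282,-357,-72,-147): print(a,arc(a,15))
E
```

```text
t: 14.3
tool_pos: [0.5328, 0.1981, 0.0867]
eef_rot: [1.0, -0.024, 0.001, 0.002]
contact_force: [3.3, -7.0, -0.1]
opening: 0.217
grasp_force: 30.0
-207 [[0.069, -0.111], [0.164, -0.201], [0.279, -0.262], [0.406, -0.292], [0.536, -0.288]]
-282 [[0.125, 0.038], [0.236, 0.106], [0.326, 0.201], [0.387, 0.316], [0.417, 0.443]]
-357 [[-0.004, 0.13], [-0.041, 0.255], [-0.11, 0.367], [-0.205, 0.456], [-0.32, 0.518]]
-72 [[-0.127, 0.03], [-0.257, 0.026], [-0.383, -0.011], [-0.494, -0.08], [-0.583, -0.175]]
-147 [[-0.062, -0.115], [-0.092, -0.242], [-0.088, -0.372], [-0.05, -0.497], [0.018, -0.608]]
```

```bash
python3 -m creep '[[0.069,-0.111,0,0,0,0,0.1],[0.164,-0.201,0,0,0,0,0.1],[0.279,-0.262,0,0,0,0,0.1],[0.406,-0.292,0,0,0,0,0.1],[0.536,-0.288,0,0,0,0,0.1]]'
```

```text
t: 14.8
tool_pos: [0.5861, 0.2258, 0.0867]
eef_rot: [1.0, -0.023, -0.002, 0.001]
contact_force: [-6.2, -3.7, 4.8]
opening: 0.215
grasp_force: 30.0
```

```bash
python3 -m creep '[[0.125,0.038,0,0,0,0,0.1],[0.236,0.106,0,0,0,0,0.1],[0.326,0.201,0,0,0,0,0.1],[0.387,0.316,0,0,0,0,0.1],[0.417,0.443,0,0,0,0,0.1]]'
python3 -m creep '[[-0.004,0.13,0,0,0,0,0.1],[-0.041,0.255,0,0,0,0,0.1],[-0.11,0.367,0,0,0,0,0.1],[-0.205,0.456,0,0,0,0,0.1],[-0.32,0.518,0,0,0,0,0.1]]'
```

```text
t: 15.3
tool_pos: [0.6277, 0.1818, 0.0868]
eef_rot: [1.0, -0.023, 0.001, -0.001]
contact_force: [3.0, 5.8, -0.4]
opening: 0.216
grasp_force: 30.0
t: 15.8
tool_pos: [0.5937, 0.1287, 0.0868]
eef_rot: [1.0, -0.024, 0.002, 0.0]
contact_force: [5.2, 0.5, -1.7]
opening: 0.221
grasp_force: 30.0
```

```bash
python3 -m creep '[[-0.127,0.03,0,0,0,0,0.1],[-0.257,0.026,0,0,0,0,0.1],[-0.383,-0.011,0,0,0,0,0.1],[-0.494,-0.08,0,0,0,0,0.1],[-0.583,-0.175,0,0,0,0,0.1]]'
python3 -m creep '[[-0.062,-0.115,0,0,0,0,0.1],[-0.092,-0.242,0,0,0,0,0.1],[-0.088,-0.372,0,0,0,0,0.1],[-0.05,-0.497,0,0,0,0,0.1],[0.018,-0.608,0,0,0,0,0.1]]'
python3 - <<'E'
from h import *
f=ctrl.grab_frame("top");cv2.imwrite("pics/t4.png",cv2.resize(f["image"][170:270,220:380],None,fx=5,fy=5,interpolation=cv2.INTER_CUBIC));P=cloud(f)
a=np.radians(87.4);vx=np.array([np.cos(a),np.sin(a)]);vy=np.array([-vx[1],vx[0]])
O=np.array([.5754,.0932]);x=(P[...,:2]-O)@vx;y=(P[...,:2]-O)@vy;z=P[...,2]
print("jaw/blocks x-profile by lane (x where z>.045)")
for y0 in(-.065,-.05,0,.05,.065):
    m=(abs(y-y0)<.008)&(z>.045)&(z<.066)&(x<.06)
    h,e=np.histogram(x[m],np.arange(-.16,.06,.005));print(y0,h.tolist())
print([ (q,arc(q,15)) for q in(-222,)])
E
```

```text
t: 16.3
tool_pos: [0.5358, 0.149, 0.0868]
eef_rot: [1.0, -0.024, 0.002, 0.001]
contact_force: [8.6, -0.4, -3.0]
opening: 0.215
grasp_force: 30.0
t: 16.8
tool_pos: [0.5397, 0.2088, 0.0867]
eef_rot: [1.0, -0.024, 0.0, 0.002]
contact_force: [1.9, -9.0, 1.1]
opening: 0.215
grasp_force: 30.0
jaw/blocks x-profile by lane (x where z>.045)
-0.065 [0, 4, 10, 10, 5, 8, 0, 9, 5, 10, 9, 5, 7, 8, 8, 4, 9, 10, 0, 4, 8, 0, 0, 12, 12, 10, 2, 0, 0, 0, 0, 0, 0, 0, 0, 0, 0, 0, 0, 0, 0, 0, 0]
-0.05 [0, 0, 10, 10, 10, 5, 0, 10, 7, 10, 11, 12, 5, 10, 11, 9, 6, 10, 1, 5, 8, 0, 5, 6, 12, 12, 0, 0, 0, 0, 0, 0, 0, 0, 0, 0, 0, 0, 0, 0, 0, 0, 0]
0 [0, 6, 11, 8, 8, 5, 9, 6, 12, 11, 11, 7, 12, 11, 9, 7, 10, 0, 0, 5, 9, 0, 0, 11, 11, 10, 6, 9, 9, 4, 8, 11, 9, 7, 11, 10, 7, 7, 10, 9, 4, 0, 0]
0.05 [0, 5, 7, 12, 12, 6, 0, 0, 5, 7, 8, 10, 10, 8, 10, 11, 12, 8, 10, 12, 12, 0, 0, 10, 9, 5, 0, 0, 0, 0, 0, 0, 0, 0, 0, 0, 0, 0, 0, 0, 0, 0, 0]
0.065 [0, 5, 8, 8, 12, 6, 0, 0, 4, 9, 4, 8, 8, 8, 3, 8, 8, 10, 6, 8, 8, 0, 1, 11, 12, 12, 0, 0, 0, 0, 0, 0, 0, 0, 0, 0, 0, 0, 0, 0, 0, 0, 0]
[(-222, [[0.095, -0.089], [0.21, -0.151], [0.337, -0.181], [0.468, -0.177], [0.593, -0.14]])]
```

View pics/t4.png

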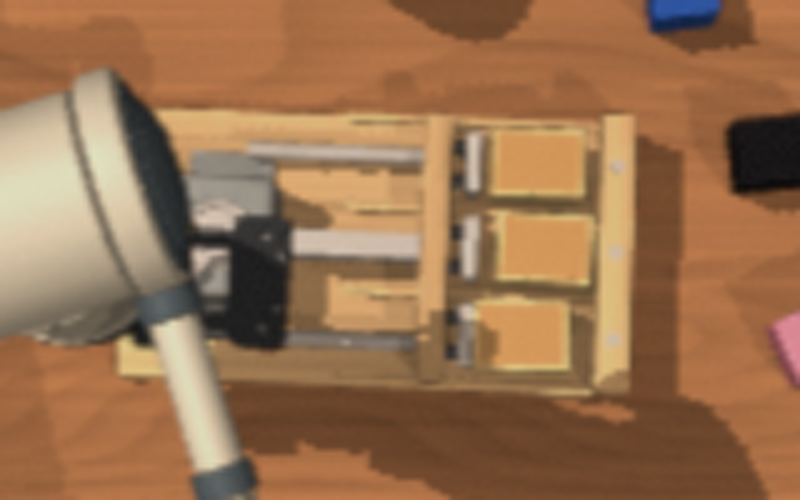

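The top view shows the jaw closing, with its bar at x≈432 and its pads reaching the spare at (522,335). About 167° to go.

```bash
python3 -m creep '[[0.095,-0.089,0,0,0,0,0.1],[0.21,-0.151,0,0,0,0,0.1],[0.337,-0.181,0,0,0,0,0.1],[0.468,-0.177,0,0,0,0,0.1],[0.593,-0.14,0,0,0,0,0.1]]'
python3 - <<'E'
from h import *
print(arc(-297,12),arc(-357,12)[:3])
E
```

```text
t: 17.35
tool_pos: [0.5983, 0.2221, 0.0867]
eef_rot: [1.0, -0.023, -0.002, 0.0]
contact_force: [-6.3, -1.2, 5.1]
opening: 0.219
grasp_force: 30.0
[[0.09, 0.053], [0.167, 0.123], [0.228, 0.208], [0.27, 0.304], [0.291, 0.406]] [[-0.001, 0.105], [-0.023, 0.207], [-0.066, 0.302]]
```

```bash
python3 -m creep '[[0.09,0.053,0,0,0,0,0.1],[0.167,0.123,0,0,0,0,0.1],[0.228,0.208,0,0,0,0,0.1],[0.27,0.304,0,0,0,0,0.1],[0.291,0.406,0,0,0,0,0.1]]'
python3 -m creep '[[-0.001,0.105,0,0,0,0,0.1],[-0.023,0.207,0,0,0,0,0.1],[-0.023,0.207,0,0,0,0,0.1],[-0.023,0.207,0,0,0,0,0.1],[-0.023,0.207,0,0,0,0,0.1]]'
python3 - <<'E'
from h import *
f=ctrl.grab_frame("top");cv2.imwrite("pics/t5.png",cv2.resize(f["image"][170:270,220:380],None,fx=5,fy=5,interpolation=cv2.INTER_CUBIC));P=cloud(f)
a=np.radians(87.4);vx=np.array([np.cos(a),np.sin(a)]);vy=np.array([-vx[1],vx[0]])
O=np.array([.5754,.0932]);x=(P[...,:2]-O)@vx;y=(P[...,:2]-O)@vy;z=P[...,2]
for y0 in(-.05,0,.05):
    m=(abs(y-y0)<.012)&(z>.0575)&(z<.064)&(x<-.03);print(y0,"block top",np.round([x[m].min(),x[m].max(),y[m].min(),y[m].max()],4))
for y0 in(-.065,-.025,.025,.065):
    m=(abs(y-y0)<.008)&(z>.052)&(z<.0585)&(x<-.03)&(x>-.09);print(y0,"jaw top",np.round(np.percentile(x[m],[2,98]),4))
print(arc(-381,4))
E
```

```text
t: 17.85
tool_pos: [0.6276, 0.1817, 0.0868]
eef_rot: [1.0, -0.023, 0.001, -0.002]
contact_force: [4.5, 6.0, -0.1]
opening: 0.216
grasp_force: 30.0
t: 18.35
tool_pos: [0.6248, 0.1589, 0.0868]
eef_rot: [1.0, -0.024, 0.002, 0.0]
contact_force: [5.3, 0.2, -1.2]
opening: 0.22
grasp_force: 30.0
-0.05 block top [-0.1501 -0.0507 -0.0617 -0.038 ]
0 block top [-0.6547 -0.05   -0.0112  0.012 ]
0.05 block top [-0.6568 -0.0493  0.0381  0.0618]
-0.065 jaw top [-0.0778 -0.0502]
-0.025 jaw top [-0.0898 -0.0492]
0.025 jaw top [-0.0722 -0.0484]
0.065 jaw top [-0.0878 -0.0504]
[[-0.012, 0.033], [-0.026, 0.065], [-0.043, 0.095], [-0.062, 0.125], [-0.082, 0.153]]
```

View pics/t5.png

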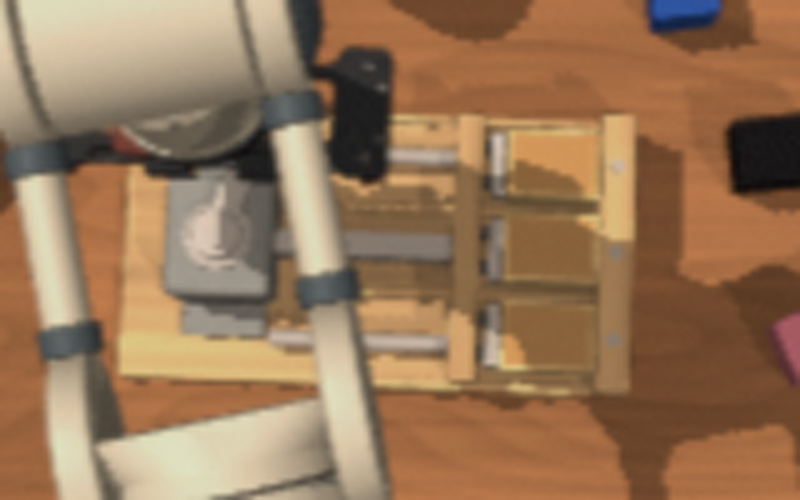

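The top view shows all three blocks against the fixed wall with the pads at x≈495 touching them. Checking the angle by a circle fit of the tool points and by the jaw's travel.

Run:
```python
from h import *
p=np.array([(.535,.1515),(.5328,.1981),(.5861,.2258),(.6277,.1818),(.5937,.1287),(.5358,.149),(.5397,.2088),(.5983,.2221),(.6276,.1817),(.6248,.1589)])
from scipy.optimize import least_squares
s=least_squares(lambda q:np.hypot(*(p-q[:2]).T)-.05,[.577,.179]);c=s.x;print(c,np.round(s.fun*1e3,1))
ang=lambda v:np.degrees(np.arctan2(v[1]-c[1],v[0]-c[0]))
print("start theta",(-92.6-ang(p[0]))%360,"now deg",(-92.6-ang(p[-1]))%360+360,"rad",np.radians((-92.6-ang(p[-1]))%360+360))
f0=pickle.load(open("top.pkl","rb"))
a=np.radians(87.4);vx=np.array([np.cos(a),np.sin(a)]);vy=np.array([-vx[1],vx[0]]);O=np.array([.5754,.0932])
def edge(f,lo,hi):
    P=cloud(f);x=(P[...,:2]-O)@vx;y=(P[...,:2]-O)@vy;z=P[...,2];o=[]
    for y0 in(-.065,-.025,.025,.065):
        m=(abs(y-y0)<.008)&(z>.052)&(z<.0585)&(x>lo)&(x<hi);h=x[m];o+=[h.max()]
        if y0>.06:
            print(np.round(np.sort(h)[-5:],4))
    return np.round(o,4)
print(edge(f0,0,.035));g=ctrl.grab_frame("top");print(edge(g,-.07,-.03))
```

```text
[0.57794576 0.17640389] [-0.4  0.1  0.1  0.   0.2  0.3  0.1  0.  -0.1  0. ]
start theta 57.290912436039804 now deg 647.8847650812227 rad 11.307722324177323
[0.0155 0.0158 0.0184 0.0185 0.0186]
[0.0166 0.0177 0.0179 0.0186]
[-0.0507 -0.0506 -0.0504 -0.0503 -0.0502]
[-0.0503 -0.049  -0.0483 -0.0502]
```

```bash
python3 -m creep '[[-0.012,0.033,0,0,0,0,0.1],[-0.03,0.073,0,0,0,0,0.1],[-0.03,0.073,0,0,0,0,0.1],[-0.03,0.073,0,0,0,0,0.1],[-0.03,0.073,0,0,0,0,0.1]]'
python3 - <<'E'
from h import *
p=ctrl.get_state()["tool_pos"]-np.array([.5779,.1764,0]);t=np.radians((-92.6-np.degrees(np.arctan2(p[1],p[0])))%360)+2*np.pi;print(t,6.5*t-70,np.hypot(*p[:2]))
E
```

```text
t: 18.95
tool_pos: [0.6218, 0.1525, 0.0869]
eef_rot: [1.0, -0.024, 0.002, -0.0]
contact_force: [7.5, 2.1, -2.5]
opening: 0.212
grasp_force: 30.0
11.449504045243078 4.421776294080004 0.05001262891165108
```

```bash
python3 -m creep '[[0,0,0,0,0,0,0.3],[0,0,0,0,0,0,0.5],[0,0,0,0,0,0,0.6],[0,0,0,0,0,0,0.6],[0,0,0,0,0,0,0.6]]'
python3 -m creep '[[0,0,-0.1,0,0,0,0.6],[0,0,-0.3,0,0,0,0.6],[0,0,-0.5,0,0,0,0.6],[0,0,-0.75,0,0,0,0.6],[0,0,-1,0,0,0,0.6]]'
python3 -m creep '[[-0.2,0,0,0,0,0,0.6],[-0.4,0,0,0,0,0,0.6],[-0.6,0,0,0,0,0,0.6],[-0.8,0,0,0,0,0,0.6],[-1,0,0,0,0,0,0.6]]'
python3 - <<'E'
from h import *
f=ctrl.grab_frame("wrist");cv2.imwrite("pics/w6.png",f["image"]);P=cloud(f)
g=ctrl.grab_frame("top");cv2.imwrite("pics/t6.png",g["image"])
a=np.radians(87.4);vx=np.array([np.cos(a),np.sin(a)]);vy=np.array([-vx[1],vx[0]]);O=np.array([.5754,.0932])
x=(P[...,:2]-O)@vx;y=(P[...,:2]-O)@vy;z=P[...,2]
m=(z>.112)&(z<.13)&(abs(x-.084)<.07)&(abs(y)<.07)
p=np.array(cv2.minAreaRect(P[m][:,:2].astype(np.float32))[0]);print(m.sum(),"knob",p)
for y0 in(-.05,0,.05):
    m=(abs(y-y0)<.015)&(z>.0565)&(z<.063)&(x<-.06)&(x>-.15);print(y0,np.round(np.percentile(x[m],[1,99]),4),np.median(z[m]))
    m=(abs(y-y0)<.015)&(z>.03)&(z<.062)&(x<-.03)&(x>-.145)
    xs=np.sort(x[m]);i=np.argsort(np.diff(xs))[-4:];print([(round(xs[j],4),round(xs[j+1],4)) for j in sorted(i)])
E
```

```text
t: 19.45
tool_pos: [0.6199, 0.152, 0.0866]
eef_rot: [1.0, -0.023, -0.0, 0.0]
contact_force: [0.7, 0.1, -0.3]
opening: 0.59
grasp_force: 0.0
t: 19.95
tool_pos: [0.62, 0.152, 0.1883]
eef_rot: [1.0, -0.023, 0.0, -0.0]
contact_force: [-0.0, -0.0, -0.6]
opening: 0.602
grasp_force: 0.0
t: 20.45
tool_pos: [0.5195, 0.1567, 0.1876]
eef_rot: [1.0, -0.023, 0.0, -0.0]
contact_force: [0.1, -0.6, 0.2]
opening: 0.6
grasp_force: 0.0
502 knob [0.62107748 0.15226948]
-0.05 [-0.1473 -0.0804] 0.05915461660600313
[(np.float64(-0.0717), np.float64(-0.0678)), (np.float64(-0.0408), np.float64(-0.0404)), (np.float64(-0.0374), np.float64(-0.037)), (np.float64(-0.0326), np.float64(-0.032))]
0 [-0.1483 -0.0804] 0.05915599957656778
[(np.float64(-0.1356), np.float64(-0.135)), (np.float64(-0.0717), np.float64(-0.0712)), (np.float64(-0.0712), np.float64(-0.068)), (np.float64(-0.0365), np.float64(-0.0362))]
0.05 [-0.1477 -0.0804] 0.05918892964336217
[(np.float64(-0.1364), np.float64(-0.1349)), (np.float64(-0.0717), np.float64(-0.0675)), (np.float64(-0.048), np.float64(-0.0475)), (np.float64(-0.04), np.float64(-0.0394))]
```

View pics/w6.png

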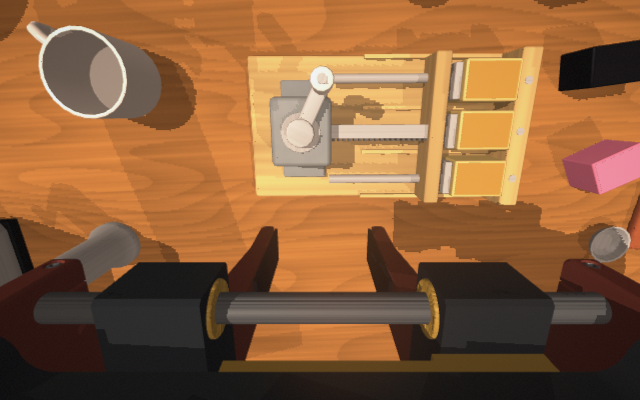

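View pics/t6.png

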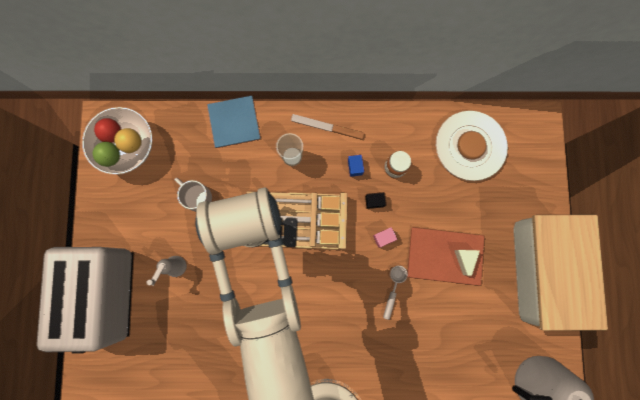

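The wrist and top views show all three blocks flat and evenly clamped at (490,80), (483,130) and (478,178). The knob stayed where I left it, and the bystanders haven't moved.

```bash
python3 -c "
from station import ctrl
print(ctrl.finish_job())"
```

```text
the job is handed in; nothing more can be done
None
```

I laid the spare block in the empty lane and cranked the jaw clockwise until it held all three blocks flat; the crank angle puts the pads about 4.4 mm in, roughly halfway, and the job is handed in (finished at about 20 s, no verdict returned).

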